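# Let the tray lift down on its ratchet and slide the tray across

## Task

Bring the loaded tray down on the rack lift and move it over to the skid bed: press the release lever just far enough to lift the pawl out of the ratchet wheel, never forcing it hard against its stop, let the drum turn back, and let go in time for the pawl to drop in and hold the platform at the last notch before it would sink below the bed's deck. Then gently slide the tray straight across onto the bed, fully home against the end stop and flat on the deck, and leave the bottle, tape roll and spanner around the lift where they are.

Things in the scene. Friction and masses are not known exactly. Their poses are not given: they have to be found in the camera images.
- lift: A bench rack lift, fixed: grey base plate 230 x 335 mm, 12 mm thick, with an aluminium twin-column mast 217 mm high. Origin on the table under the mast's centre. Its x axis runs along the drum shaft (115 mm up, at y = +35 mm), -y points from the mast over the platform to the skid bed, +y to the release lever, z up. On the shaft's -x end are a damper and a crank.
- ratchet (a point): Centre of the steel ratchet wheel on the shaft's +x end, 96 mm across, 10 mm thick, 12 teeth 7 mm deep; axes as the lift. The pawl, a dark spring-loaded finger pivoted on the mast over the wheel, drops into the teeth at the wheel's top and keeps the load from turning the drum back. It carries a lug on its +x side that the release lever lifts. Dropped anywhere, it catches the next tooth.
- platform (a point): Centre of the top of the lift's level platform, 215 (x) x 180 (y) mm, 7 mm lips along its x edges, 115 mm from the mast to -y. Starts 108 mm above the table; sinks straight down as the drum turns back, 10 mm a tooth, so it can hang only at 108, 98, 88, ... mm. With the pawl clear the damper lets it down at 6 to 10 mm/s. Travel 57 mm.
- drum (a joint): Turn of the drum (rad): 0 at the start, the pawl in a tooth; grows as the drum turns back and the platform sinks, 19.1 mm per rad; one tooth is 0.524 rad.
- release_lever: Steel rocker that lifts the pawl. Origin on its pivot line (along the lift's x axis at y = +107 mm, 155 mm up), in the lift's x = 0 plane; the lever itself lies at x = 79 to 120. Pressing its thumb bar (+y, 75 mm from the pivot) down raises its screw end (-y, 50 mm). A weak spring (about 1 N at the bar) returns it and the pawl's own spring drops the pawl. More than 12 N on it bends it.
- lever_nut (a point): Nut on the screw end of the release lever, at x = +99.5 of the lift. The brass adjusting screw in it points up at the pawl's lug. How far it is run out differs every time: 0.5 to 15.5 mm of free play at the screw, 1 to 23 mm at the bar, before it meets the lug and the push gets heavier; then the lever must go on to lift the pawl.
- lever_bar (a point): Highest point, at mid-length, of the lever's black round thumb bar, 22 mm thick, 40 mm long along x, at x = +99.5, y = +182 of the lift, 181.5 mm up at rest; free space around. Once the screw bears, 11 to 14 mm more at the bar clears the teeth: 3 to 7 N to break the loaded pawl out (it then gives way easily), 2 to 3 N to hold it. Only 2 mm further the pawl meets a solid back stop.
- bed: Skid bed beside the platform, fixed, on telescopic legs of varying height. Origin at the centre of its flat steel deck's top, 54 to 84 mm above the table; axes as the lift. Deck from y = +76 (then a bevel to y = +100, 3 mm down, and a gap of up to 16 mm to the platform) to the end stop's face at y = -90, 30 mm high. Side guides 206 mm apart, 12 mm high, flared at the mouth.
- tray: Blue tray 184 (x) x 150 (y) x 45 mm, walls and floor 4 mm, 4 mm rim flange, about 0.6 kg, on the platform; origin at the centre of its underside, axes roughly as the lift. Silver pouch cells up to 50 mm high fill tray y = -10 to +71. The strip y = -14 to -71, towards the bed, is empty to the floor: reach in and push its bed-side wall. Fully home its origin is at y = -15 of the bed.
- wash_bottle: Bystander: white plastic bottle, 56 mm across, 150 mm high, standing on the table to the left of the lift; origin at its foot.
- tape_roll: Bystander: yellow roll, 80 mm across, 25 mm high, lying on the table beyond the lift and bed; origin under its centre.
- spanner: Bystander: steel spanner lying on the table just beyond the lift's base; origin under its middle.
Things that resemble listed ones, but are neither listed nor needed, are in the scene too. What is shaped like the tray but pink is not meant.

How it is judged:
On the way:
1. the platform has come down to the last notch not below the bed's deck and hangs there on the pawl, the lever let go (z of platform in the frame of bed between -0.003 and 0.013 m and velocity of joint drum between -0.03 and 0.03 rad/s and contact force between each of the arm, the fingers and release_lever below 0.3 N), for 0.4 s.
At the end, for the whole second after the job is handed in: The platform hangs still on the pawl, its top between 3 mm below and 13 mm above the bed's deck, the lever let go; the tray lies flat and still on the deck between the guides, within 6 mm of the end stop (all of step 1 and y of tray in the frame of bed between -0.02 and -0.009 m and x of tray in the frame of bed between -0.015 and 0.015 m and z of tray in the frame of bed between -0.003 and 0.003 m and angle between tray's own z axis and vertical below 0.03 rad and angle between the y axis of tray and the y axis of bed, either way round below 0.1 rad and linear speed of tray below 0.02 m/s); the robot touches nothing.
It fails at once if the release lever is pressed with more than 12 N (contact force between any of the arm, the fingers and release_lever above 12 N).
It fails at once if the tray is pushed with more than 30 N (contact force between any of the arm, the fingers and tray above 30 N).
It fails at once if the tray is tipped by more than 0.3 rad (angle between tray's own z axis and vertical above 0.3 rad).
It fails at once if the bottle, tape roll or spanner is moved by more than 25 mm (distance of any of wash_bottle, tape_roll, spanner from where it was at the start of the episode above 0.025 m).
It also fails if it takes over 72 s, if anything falls off the work surface, if the arm or the gripper's body presses on something with over 40 N, if the wrist force passes 120 N, or if a joint passes its speed limit or range.

## Robot

A 6-joint arm with a two-finger parallel gripper is mounted at the origin on the work surface. World frame = base frame: x ahead of the robot, y to its left, z up, the work surface at z = 0. Lengths are in m, angles in rad, forces in N, time in s.
With the tool pointing down it reaches from about 0.325 to 0.9 m from the base axis. Payload 6.1 kg.
Tool frame: the origin (TCP) lies at the very end of the fingers, on their centre line; the grasp point (between the pads) lies 19 mm behind it; z points along the fingers, y is the line along which they close (so a half turn about z gives the same grasp; the last joint's range is limited). The gripper opens to 87 mm and grips with 3 to 60 N. Pads are 19 mm wide; open, the fingers measure 117 mm over their backs; the gripper's body (75 mm by 190 mm) begins 51 mm behind the grasp point.
Start: joints at [1.211, 0.22, 1.526, -0, 1.395, -0.126], TCP at [0.145, 0.608, 0.223] pointing down, gripper open.
Joint ranges: [-2.98, 2.98], [-0.91, 2.08], [0.09, 2.57], [-1.24, 4.39], [0.2, 2.65], [-2.68, 2.68]. Speed limits (rad/s): [2.57, 2.57, 3.01, 3.14, 3.14, 3.14].

## Interface

Orientations are given as a unit quaternion [x, y, z, w].
In Python, from cell import env gives the robot as it stands.
- The arm moves only by the tool send_rows, never from a script. Its arguments are lists of equal length, an entry for each row: "translation": the shift along the world's x, y, z in m, a list of three; "delta_rot": the turn, a rotation vector about the world's x, y, z in rad, a list of three. A call has 1 to 20 rows; each row is the pose to reach, as a shift and turn from the pose commanded when the call began; what a row does not reach only later rows make up. A row lasts 1/8 s, in which the tool goes at most 62.5 mm and 10.7 degrees, less where a joint would pass 70% of its speed; a pose out of reach is approached as far as the arm can. A call with a gripper value outside its range is refused whole. "fingers" is the finger opening in m, from 0 to 0.087, set as the call begins (left out, the last holds). The fingers move at their own pace and stop on an object; "newtons" is the grip in N (left out, the last holds). Time passes only in rows, so rows that repeat a pose let the fingers close. It gives the time, the measured TCP pose, the force, the opening and the grip force at its end, in the units of the state.
- env.sense(): the state, without advancing time (a new reading comes with each control period).
- env.snapshot(name): name is "scene" or "top"; returns the picture (420x560x3 uint8, red, green, blue); there is no depth.
- env.camera_params(name): a dict with "intrinsics" (3x3 intrinsics, pixels), "xyz" and "orientation" of the camera in the world. Camera axes: x right, y down, z forward; pixel columns grow to the right and rows downward; lengths in m; the calibration is good to about 2 mm. A picture is of the moment at which its call begins. camera_params takes no time and is no camera call.
- env.hand_in(): hands the job in; it is judged then, once.
The state is a dict: "time": time; "q": joint angles; "qvel": joint speeds; "effort": joint torques, N m; "eef_pos": TCP position; "tool_rot": TCP orientation; "ft_force": force on the tool from outside, world axes, zero at the start; "ft_torque": the same for the moment, N m; "grip_width": finger opening in m; "grasp_force": force on a finger pad.
Only numpy, scipy, OpenCV 4.12 (cv2) and the standard library are available. Lean on these libraries where they do the work, as an engineer would, in place of code of your own. Each camera call takes 0.05 s, during which the arm holds its last target. There are 200 camera calls.

## Working session

There is one attempt and no reset: what is moved stays moved. The work goes in short steps, Python scripts to look and compute and a tool call to move; the robot and the scene stay as the last step left them, time stands still between calls to the robot, and variables do not carry over. Pictures are saved under pics/ and viewed, at most 10 in all, crops included, and the job is handed in when it is done.

Besides the shell and the picture viewer there is one more tool, called after "Request:" as a command line: name --argument value ..., lists and objects as JSON in quotes. send_rows: Moves the arm, as the interface text tells. Its arguments: {"type":"object","properties":{"translation":{"type":"array","items":{"type":"array","items":{"type":"number"}}},"delta_rot":{"type":"array","items":{"type":"array","items":{"type":"number"}}},"fingers":{"type":"number"},"newtons":{"type":"number"}},"required":["translation","delta_rot"]}

```bash
mkdir -p pics; ls; python3 - <<'E'
from cell import env
import cv2,numpy as np
s=env.sense();print(s['time'],s['eef_pos'],s['tool_rot'],s['ft_force'])
for n in('scene','top'):
    im=env.snapshot(n);cv2.imwrite(f'pics/{n}0.png',im[:,:,::-1]);print(n,env.camera_params(n))
E
```

```text
pics
0.0 [0.14460055 0.60740757 0.22143704] [ 1.16645199e-01  9.93173173e-01 -9.46150549e-04 -2.24680942e-04] [ 0.20555315 -0.40564909 -0.90183627]
scene {'intrinsics': array([[524.67818679,   0.        , 274.58356921],
       [  0.        , 524.67818679, 209.45759734],
       [  0.        ,   0.        ,   1.        ]]), 'xyz': array([1.44291046, 0.21463725, 1.10914687]), 'orientation': array([ 0.56604535,  0.72509359, -0.30680984, -0.24433515])}
top {'intrinsics': array([[483.26092542,   0.        , 275.43848779],
       [  0.        , 483.26092542, 210.31617423],
       [  0.        ,   0.        ,   1.        ]]), 'xyz': array([0.28171801, 0.00266816, 1.42743926]), 'orientation': array([ 0.70839818, -0.70186726,  0.05488049, -0.05042318])}
```

View pics/scene0.png

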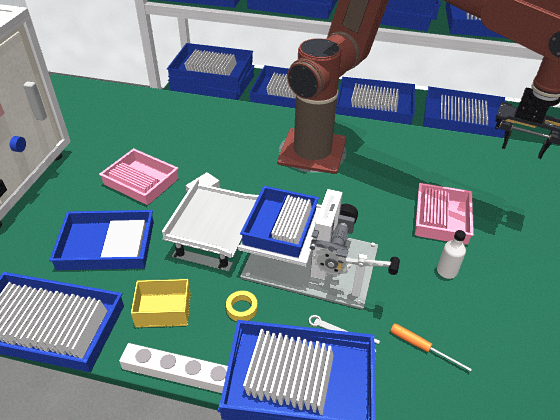

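View pics/top0.png

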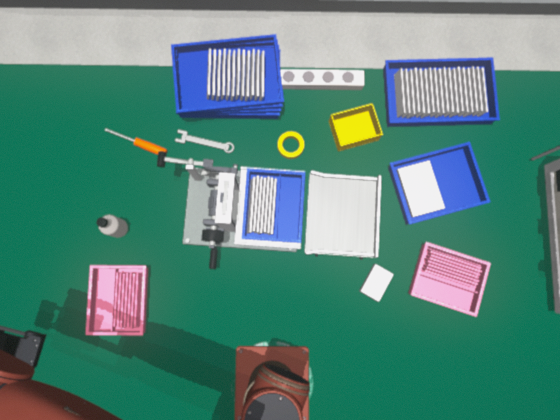

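The target is the blue tray with cells on the lift platform: scene (282,220), top (273,208). These could be mistaken for it:
- Blue trays: scene (60,320), (300,370) and (103,240); top (440,90), (225,75) and (437,182).
- Pink trays: top (117,300) and (450,278).

The thumb bar is at scene (394,265), top (161,159). Next I'll check these in close crops.

```bash
python3 - <<'E'
import cv2
a=cv2.imread('pics/scene0.png')[175:310,160:412];b=cv2.imread('pics/top0.png')[148:272,146:390]
def grid(im,x0,y0,s):
    o=cv2.resize(im,None,fx=s,fy=s,interpolation=cv2.INTER_CUBIC)
    for x in range((x0+19)//20*20,x0+im.shape[1],20):
        cv2.putText(o,str(x),(int((x-x0)*s),9),0,.33,(0,255,255),1);cv2.line(o,(int((x-x0+.5)*s),10),(int((x-x0+.5)*s),16),(0,255,255),1)
    for y in range((y0+19)//20*20,y0+im.shape[0],20):
        cv2.putText(o,str(y),(0,int((y-y0+.5)*s)+4),0,.33,(0,255,255),1)
    return o
cv2.imwrite('pics/sc.png',grid(a,160,175,3.1));cv2.imwrite('pics/tc.png',grid(b,146,148,3.2))
E
cat > h.py <<'E'
import numpy as np
from scipy.spatial.transform import Rotation as R
from cell import env
def ray(n,uv):
    c=env.camera_params(n);d=np.linalg.inv(c['intrinsics'])@[uv[0],uv[1],1]
    return c['xyz'],R.from_quat(c['orientation']).apply(d/np.linalg.norm(d))
def tri(s,t):
    (a,d),(b,e)=ray('scene',s),ray('top',t)
    k=np.linalg.lstsq(np.c_[d,-e],b-a,rcond=None)[0]
    p,q=a+k[0]*d,b+k[1]*e
    return (p+q)/2,np.linalg.norm(p-q)
def onz(n,uv,z):
    a,d=ray(n,uv);return a+d*(z-a[2])/d[2]
def proj(n,p):
    c=env.camera_params(n);v=c['intrinsics']@R.from_quat(c['orientation']).inv().apply(np.array(p)-c['xyz']);return v[:2]/v[2]
E
```

```text
(no output)
```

View pics/sc.png

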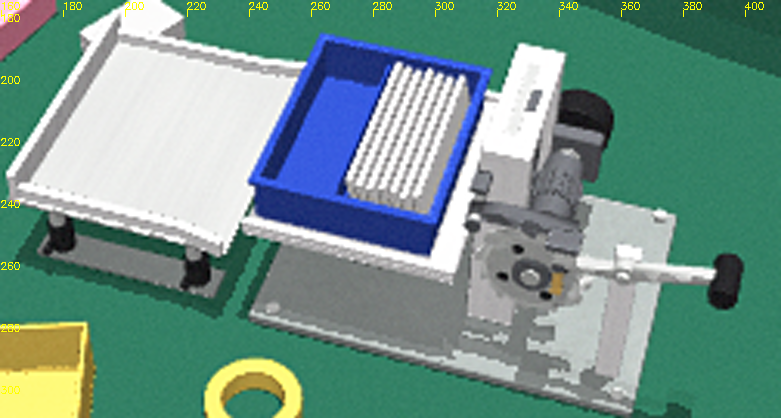

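View pics/tc.png

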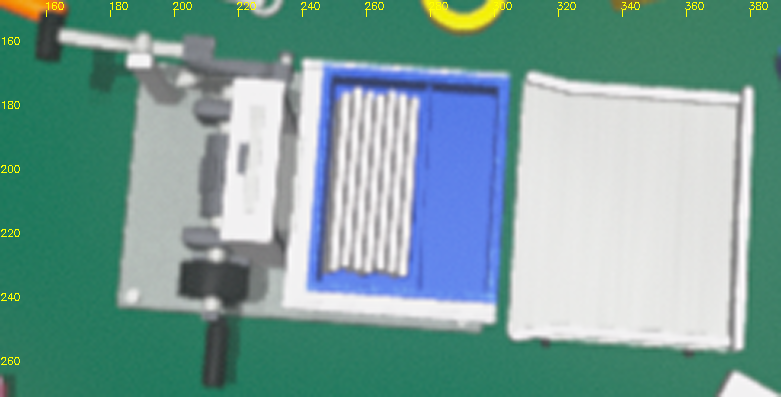

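Crops: the chosen tray sits on the white platform with its cells on the mast side. The thumb bar is at scene (394,266), top (161,159). The end stop runs top (380,176)–(378,257), with its matching corner at scene (163,233). I'll triangulate these.

```bash
python3 - <<'E'
from h import *
S=lambda x,y:(160+x/3.1-.4,175+y/3.1-.4)
T=lambda x,y:(146+x/3.2-.4,148+y/3.2-.4)
P={'bar':(S(726,281),T(49,36)),
'rim NE(+x,-y)':(S(253,184),T(509,75)),'rim +x+y':(S(434,217),T(326,68)),'rim -x-y':(S(322,36),T(497,303)),
'stop top +x outer':(S(10,178),T(752,88)),'stop top -x outer':(S(120,20),T(741,350)),
'guide mouth +x outer top':(S(222,250),T(527,72)),'guide-stop -x':(S(130,38),T(735,349)),
'mast top +x -y':(S(522,44),T(235,240)),
'plat +x+y lip':(S(453,275),T(306,60)),'plat lip +x-y':(S(243,222),T(500,66)),
'base +x-y':(S(250,318),None),'base +x +y':(S(632,410),None),'base -x+y':(S(674,215),T(119,305))}
for k,(s,t) in P.items():
    if t: p,e=tri(s,t);print(k,p.round(4),'gap',round(e,4))
    else: print(k,onz('scene',s,.012).round(4))
print('stop',np.diff([onz('top',T(752,88),.09),onz('top',T(741,350),.09)],axis=0))
E
```

```text
bar [0.6061 0.3014 0.1716] gap 0.0014
rim NE(+x,-y) [ 0.5807 -0.0802  0.1527] gap 0.0048
rim +x+y [0.5844 0.0721 0.1578] gap 0.0009
rim -x-y [ 0.3884 -0.0717  0.1501] gap 0.0022
stop top +x outer [ 0.5823 -0.2965  0.1057] gap 0.0039
stop top -x outer [ 0.3539 -0.2825  0.0958] gap 0.0067
guide mouth +x outer top [ 0.5996 -0.1023  0.0863] gap 0.0015
guide-stop -x [ 0.355  -0.2779  0.0758] gap 0.0142
mast top +x -y [0.4323 0.1248 0.2216] gap 0.0251
plat +x+y lip [0.6019 0.0926 0.1133] gap 0.0019
plat lip +x-y [ 0.5967 -0.0796  0.1235] gap 0.0058
base +x-y [ 0.6062 -0.0782  0.012 ]
base +x +y [0.6215 0.2517 0.012 ]
base -x+y [0.3953 0.264  0.0113] gap 0.0024
stop [[-2.31425848e-01  1.49732330e-02  2.22044605e-16]]
```

```bash
python3 - <<'E'
import cv2,numpy as np
a=cv2.imread('pics/scene0.png');b=cv2.imread('pics/top0.png')
def tile(im,x,y):
    o=cv2.resize(im[y:y+29,x:x+39],None,fx=10,fy=10,interpolation=cv2.INTER_CUBIC)
    for i in range(0,39,5):cv2.putText(o,str(x+i),(i*10,8),0,.3,(0,0,255),1);cv2.line(o,(i*10+5,9),(i*10+5,13),(0,0,255),1)
    for i in range(0,29,5):cv2.putText(o,str(y+i),(0,i*10+9),0,.3,(0,0,255),1)
    return cv2.copyMakeBorder(o,2,2,2,2,0)
cv2.imwrite('pics/z.png',np.vstack([np.hstack([tile(a,155,222),tile(b,355,165)]),np.hstack([tile(a,215,235),tile(b,298,160)])]))
E
```

```text
(no output)
```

View pics/z.png

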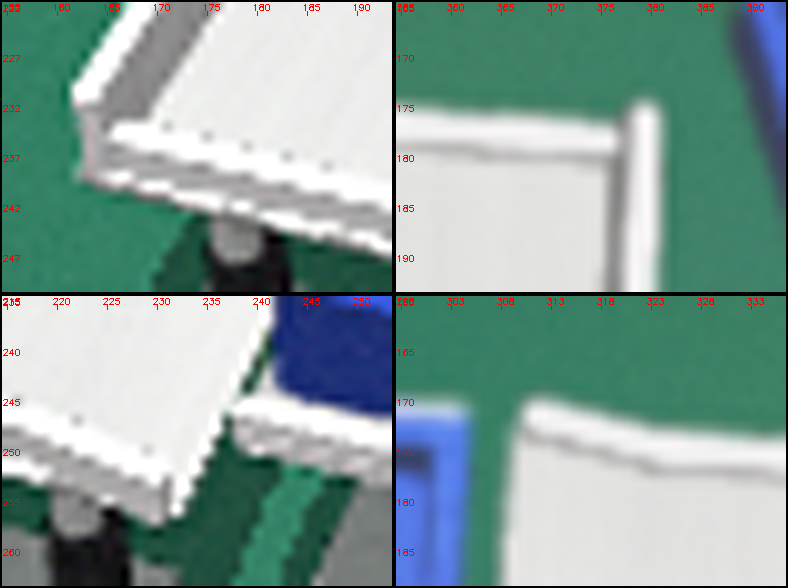

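```bash
python3 - <<'E'
from h import *
for n,s,t in [('stop out',(161.5,230.6),(380.9,174.6)),('stop in',(164,231.5),(378.1,174.6)),('mouth',(230.6,253.2),(310.8,170))]:
    p,e=tri(s,t);print(n,p.round(4),round(e,4))
b=np.array([.6061,.3014]);
for yaw in(-.045,-.055,-.065):
    M=np.array([[np.cos(yaw),-np.sin(yaw)],[np.sin(yaw),np.cos(yaw)]]);o=b-M@[.0995,.182]
    print(yaw,o.round(4),'tray ctr in lift',(M.T@(np.array([.4846,-.0040])-o)).round(4))
    # candidate bed origin: mid of guides; print base corners for check
    for c in [(.115,None)]: pass
    for q in [(.6062,-.0782),(.6215,.2517),(.3953,.264),(.5823,-.2965),(.5996,-.1023)]: print('  ',(M.T@(np.array(q)-o)).round(4))
E
```

```text
stop out [ 0.5829 -0.2976  0.1111] 0.001
stop in [ 0.5832 -0.2904  0.1098] 0.0004
mouth [ 0.5985 -0.1036  0.0926] 0.0008
-0.045 [0.4985 0.1241] tray ctr in lift [-0.0081 -0.1286]
   [ 0.1167 -0.1972]
   [0.1171 0.133 ]
   [-0.1094  0.1352]
   [ 0.1026 -0.4164]
   [ 0.1112 -0.2216]
-0.055 [0.4967 0.1251] tray ctr in lift [-0.005  -0.1296]
   [ 0.1205 -0.197 ]
   [0.1176 0.1332]
   [-0.1089  0.1331]
   [ 0.1086 -0.4163]
   [ 0.1152 -0.2214]
-0.065 [0.495  0.1262] tray ctr in lift [-0.0019 -0.1306]
   [ 0.1243 -0.1968]
   [0.1181 0.1334]
   [-0.1084  0.131 ]
   [ 0.1146 -0.4162]
   [ 0.1192 -0.2213]
```

Corners put the deck at 66–81 mm, which leaves the choice between the 78 and 88 notches open. I'll probe the deck lightly with closed fingers to settle it.

Request:
send_rows --translation '[[0.03,-0.04,0.04],[0.06,-0.08,0.08],[0.1,-0.12,0.1],[0.14,-0.16,0.1],[0.18,-0.2,0.1],[0.22,-0.24,0.1],[0.25,-0.28,0.1],[0.28,-0.33,0.1],[0.3,-0.38,0.1],[0.31,-0.43,0.1],[0.32,-0.48,0.1],[0.325,-0.53,0.1],[0.33,-0.58,0.1],[0.335,-0.63,0.1],[0.335,-0.68,0.08],[0.335,-0.73,0.03],[0.335,-0.77,-0.02],[0.335,-0.8,-0.07],[0.335,-0.808,-0.11],[0.335,-0.808,-0.12]]' --delta_rot '[[0,0,-0.08],[0,0,-0.16],[0,0,-0.24],[0,0,-0.32],[0,0,-0.4],[0,0,-0.48],[0,0,-0.56],[0,0,-0.64],[0,0,-0.72],[0,0,-0.8],[0,0,-0.88],[0,0,-0.96],[0,0,-1.04],[0,0,-1.12],[0,0,-1.2],[0,0,-1.28],[0,0,-1.34],[0,0,-1.39],[0,0,-1.39],[0,0,-1.39]]' --fingers 0 --newtons 20

```text
time: 2.6
eef_pos: [0.477, -0.1992, 0.0989]
tool_rot: [0.726, 0.688, -0.001, -0.004]
ft_force: [0.6, 0.2, 0.1]
grip_width: 0.0005
grasp_force: 0.0
```

Request:
send_rows --translation '[[0,0,-0.003],[0,0,-0.006],[0,0,-0.009],[0,0,-0.012],[0,0,-0.014]]' --delta_rot '[[0,0,0],[0,0,0],[0,0,0],[0,0,0],[0,0,0]]'

```text
time: 3.22
eef_pos: [0.48, -0.1999, 0.0887]
tool_rot: [0.726, 0.688, 0.0, 0.0]
ft_force: [0.1, 0.3, -1.2]
grip_width: 0.0005
grasp_force: 0.0
```

Request:
send_rows --translation '[[0,0,-0.002],[0,0,-0.004],[0,0,-0.005],[0,0,-0.006],[0,0,-0.006]]' --delta_rot '[[0,0,0],[0,0,0],[0,0,0],[0,0,0],[0,0,0]]'

```text
time: 3.85
eef_pos: [0.4797, -0.2, 0.0825]
tool_rot: [0.726, 0.688, -0.0, -0.0]
ft_force: [0.2, 0.1, 0.5]
grip_width: 0.0009
grasp_force: 0.0
```

Request:
send_rows --translation '[[0,0,-0.001],[0,0,-0.002],[0,0,-0.003],[0,0,-0.004],[0,0,-0.004]]' --delta_rot '[[0,0,0],[0,0,0],[0,0,0],[0,0,0],[0,0,0]]'

```text
time: 4.47
eef_pos: [0.4798, -0.2001, 0.0799]
tool_rot: [0.726, 0.688, -0.0, -0.0]
ft_force: [-4.9, 2.5, 11.7]
grip_width: 0.0006
grasp_force: 5.5
```

Contact at z = 0.080, so the deck is at 80 mm. The target is therefore the 88 mm notch, two teeth down. Now to the lever.

Request:
send_rows --translation '[[0,0,0.03],[0,0.01,0.09],[0.01,0.04,0.15],[0.02,0.08,0.2],[0.03,0.13,0.23],[0.05,0.18,0.24],[0.07,0.23,0.24],[0.08,0.28,0.24],[0.1,0.33,0.24],[0.11,0.38,0.24],[0.12,0.43,0.24],[0.126,0.47,0.22],[0.126,0.495,0.18],[0.126,0.501,0.14],[0.126,0.501,0.119],[0.126,0.501,0.116],[0.126,0.501,0.116]]' --delta_rot '[[0,0,0],[0,0,0],[0,0,0],[0,0,0],[0,0,0],[0,0,0],[0,0,0],[0,0,0],[0,0,0],[0,0,0],[0,0,0],[0,0,0],[0,0,0],[0,0,0],[0,0,0],[0,0,0],[0,0,0]]'

```text
time: 6.6
eef_pos: [0.6068, 0.3007, 0.1963]
tool_rot: [0.726, 0.688, 0.001, 0.0]
ft_force: [0.2, -1.1, -0.5]
grip_width: 0.0005
grasp_force: 0.0
```

```bash
cat > look.py <<'E'
from h import *
import cv2,sys
s=env.sense();im=env.snapshot('scene');g=lambda a:cv2.cvtColor(a,cv2.COLOR_RGB2GRAY)[180:265,238:318].astype(np.float32)
ref=cv2.imread('pics/scene0.png')[:,:,::-1].copy()
w=cv2.createHanningWindow((80,85),cv2.CV_32F)
d,_=cv2.phaseCorrelate(g(ref),g(im),w)
k=proj('scene',[.49,0,.13])-proj('scene',[.49,0,.12])
print('t %.2f'%s['time'],'z %.4f'%s['eef_pos'][2],'F',s['ft_force'].round(2),'sink mm %.1f'%(-10*np.dot(d,k)/np.dot(k,k)),'px',np.round(d,2))
if len(sys.argv)>1:cv2.imwrite('pics/'+sys.argv[1],cv2.resize(im[170:310,200:420],None,fx=3,fy=3,interpolation=cv2.INTER_CUBIC)[:,:,::-1])
E
python3 look.py pre.png
```

```text
t 6.60 z 0.1963 F [ 0.18 -1.1  -0.48] sink mm 0.2 px [0.01 0.06]
```

View pics/pre.png

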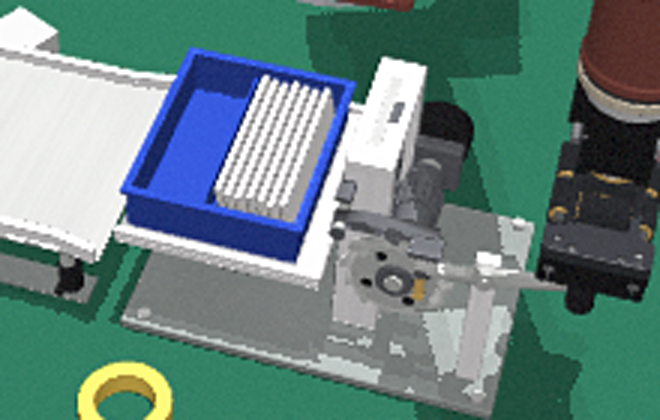

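The gripper stands over the bar (bar end at crop (580,298)) and the tray has not moved. Next I press down gently in steps.

Request:
send_rows --translation '[[0,0,-0.005],[0,0,-0.01],[0,0,-0.013],[0,0,-0.015],[0,0,-0.016],[0,0,-0.016]]' --delta_rot '[[0,0,0],[0,0,0],[0,0,0],[0,0,0],[0,0,0],[0,0,0]]'

```text
time: 7.4
eef_pos: [0.6058, 0.3011, 0.1785]
tool_rot: [0.726, 0.688, -0.0, -0.0]
ft_force: [-0.2, 0.3, 1.2]
grip_width: 0.0009
grasp_force: 0.2
```

```bash
python3 look.py
```

```text
t 7.40 z 0.1785 F [-0.24  0.32  1.19] sink mm 0.2 px [0.04 0.04]
```

Request:
send_rows --translation '[[0,0,-0.0015],[0,0,-0.003],[0,0,-0.004],[0,0,-0.005],[0,0,-0.005],[0,0,-0.005]]' --delta_rot '[[0,0,0],[0,0,0],[0,0,0],[0,0,0],[0,0,0],[0,0,0]]'

```text
time: 8.2
eef_pos: [0.6057, 0.3009, 0.1735]
tool_rot: [0.726, 0.688, -0.0, 0.0]
ft_force: [0.2, 0.2, 0.1]
grip_width: 0.0004
grasp_force: 0.2
```

Request:
send_rows --translation '[[0,0,-0.0015],[0,0,-0.003],[0,0,-0.004],[0,0,-0.004],[0,0,-0.004]]' --delta_rot '[[0,0,0],[0,0,0],[0,0,0],[0,0,0],[0,0,0]]'

```text
time: 8.82
eef_pos: [0.6057, 0.3009, 0.1695]
tool_rot: [0.726, 0.688, -0.0, -0.0]
ft_force: [-0.5, -0.9, 0.2]
grip_width: 0.0005
grasp_force: 0.3
```

```bash
python3 look.py; python3 look.py
```

```text
t 8.82 z 0.1695 F [-0.52 -0.89  0.16] sink mm -0.0 px [ 0.   -0.01]
t 8.88 z 0.1695 F [-0.1  -0.47  0.31] sink mm 0.0 px [0. 0.]
```

Request:
send_rows --translation '[[0,0,-0.0015],[0,0,-0.003],[0,0,-0.0045],[0,0,-0.006],[0,0,-0.006],[0,0,-0.006]]' --delta_rot '[[0,0,0],[0,0,0],[0,0,0],[0,0,0],[0,0,0],[0,0,0]]'

```text
time: 9.68
eef_pos: [0.6057, 0.3009, 0.1635]
tool_rot: [0.726, 0.688, -0.0, -0.0]
ft_force: [-0.6, 0.3, 0.6]
grip_width: 0.0003
grasp_force: 0.3
```

```bash
python3 look.py; python3 look.py
```

```text
t 9.68 z 0.1635 F [-0.65  0.3   0.55] sink mm 0.2 px [0.03 0.04]
t 9.72 z 0.1635 F [0.03 0.48 0.67] sink mm 0.2 px [0.04 0.06]
```

Request:
send_rows --translation '[[0,0,-0.0015],[0,0,-0.003],[0,0,-0.004],[0,0,-0.005],[0,0,-0.005],[0,0,-0.005]]' --delta_rot '[[0,0,0],[0,0,0],[0,0,0],[0,0,0],[0,0,0],[0,0,0]]'

```text
time: 10.52
eef_pos: [0.6058, 0.301, 0.1587]
tool_rot: [0.726, 0.688, 0.0, 0.0]
ft_force: [-0.8, 0.3, 1.5]
grip_width: 0.0005
grasp_force: 0.6
```

```bash
python3 look.py; python3 look.py
```

```text
t 10.53 z 0.1587 F [-0.76  0.32  1.45] sink mm 0.1 px [-0.01  0.03]
t 10.57 z 0.1586 F [-0.33  0.13  1.69] sink mm 0.2 px [-0.01  0.05]
```

Request:
send_rows --translation '[[0,0,-0.001],[0,0,-0.002],[0,0,-0.003],[0,0,-0.003]]' --delta_rot '[[0,0,0],[0,0,0],[0,0,0],[0,0,0]]'

```text
time: 11.12
eef_pos: [0.6059, 0.3011, 0.156]
tool_rot: [0.726, 0.688, 0.0, 0.0]
ft_force: [-1.6, 0.5, 4.9]
grip_width: 0.0006
grasp_force: 2.4
```

```bash
python3 look.py; python3 look.py
```

```text
t 11.12 z 0.1560 F [-1.58  0.52  4.93] sink mm 0.1 px [-0.01  0.03]
t 11.18 z 0.1560 F [-2.38  0.19  5.32] sink mm 0.1 px [-0.01  0.02]
```

Request:
send_rows --translation '[[0,0,-0.0007],[0,0,-0.0015],[0,0,-0.0015]]' --delta_rot '[[0,0,0],[0,0,0],[0,0,0]]'

```text
time: 11.6
eef_pos: [0.6059, 0.3011, 0.1542]
tool_rot: [0.726, 0.688, 0.0, 0.0]
ft_force: [-2.2, -0.7, 5.2]
grip_width: 0.0004
grasp_force: 2.4
```

```bash
python3 look.py; python3 look.py
```

```text
t 11.60 z 0.1542 F [-2.22 -0.7   5.22] sink mm -0.3 px [ 0.04 -0.09]
t 11.65 z 0.1542 F [-2.54  0.58  5.45] sink mm -0.3 px [ 0.08 -0.08]
```

Request:
send_rows --translation '[[0,0,-0.001],[0,0,-0.002],[0,0,-0.003],[0,0,-0.004],[0,0,-0.004]]' --delta_rot '[[0,0,0],[0,0,0],[0,0,0],[0,0,0],[0,0,0]]'

```text
time: 12.32
eef_pos: [0.6059, 0.3009, 0.1501]
tool_rot: [0.726, 0.688, 0.0, 0.0]
ft_force: [-1.4, 1.0, 5.2]
grip_width: 0.0002
grasp_force: 2.5
```

```bash
python3 look.py
```

```text
t 12.32 z 0.1501 F [-1.42  0.99  5.25] sink mm -0.0 px [ 0.02 -0.01]
```

Request:
send_rows --translation '[[0,0,-0.001],[0,0,-0.0015]]' --delta_rot '[[0,0,0],[0,0,0]]'

```text
time: 12.62
eef_pos: [0.6059, 0.3008, 0.1487]
tool_rot: [0.726, 0.688, -0.0, 0.0]
ft_force: [-1.4, -0.1, 4.9]
grip_width: 0.0005
grasp_force: 2.8
```

```bash
python3 look.py
```

```text
t 12.62 z 0.1487 F [-1.44 -0.06  4.89] sink mm -0.2 px [ 0.07 -0.06]
```

Request:
send_rows --translation '[[0,0,-0.0007],[0,0,-0.001]]' --delta_rot '[[0,0,0],[0,0,0]]'

```text
time: 12.92
eef_pos: [0.6059, 0.3008, 0.1477]
tool_rot: [0.726, 0.688, -0.0, 0.0]
ft_force: [-1.7, -0.9, 4.1]
grip_width: 0.0007
grasp_force: 2.2
```

```bash
python3 look.py
```

```text
t 12.93 z 0.1477 F [-1.66 -0.87  4.1 ] sink mm -0.2 px [ 0.09 -0.04]
```

Request:
send_rows --translation '[[0,0,-0.0007],[0,0,-0.001]]' --delta_rot '[[0,0,0],[0,0,0]]'

```text
time: 13.22
eef_pos: [0.6058, 0.3007, 0.1464]
tool_rot: [0.726, 0.688, -0.0, 0.0]
ft_force: [-1.5, -1.3, 5.0]
grip_width: 0.0004
grasp_force: 1.9
```

```bash
python3 look.py
```

```text
t 13.22 z 0.1464 F [-1.49 -1.34  5.03] sink mm 0.2 px [-0.09  0.06]
```

Request:
send_rows --translation '[[0,0,-0.0004],[0,0,-0.0008]]' --delta_rot '[[0,0,0],[0,0,0]]'

```text
time: 13.52
eef_pos: [0.6058, 0.3006, 0.1454]
tool_rot: [0.726, 0.688, -0.0, 0.0]
ft_force: [-0.4, -2.4, 1.9]
grip_width: 0.0005
grasp_force: 1.4
```

```bash
python3 look.py
```

```text
t 13.53 z 0.1454 F [-0.37 -2.41  1.89] sink mm 3.0 px [0.07 0.79]
```

Breakout: the platform has sunk 3 mm. I'll hold briefly and measure the rate.

Request:
send_rows --translation '[[0,0,0],[0,0,0],[0,0,0],[0,0,0],[0,0,0]]' --delta_rot '[[0,0,0],[0,0,0],[0,0,0],[0,0,0],[0,0,0]]'

```text
time: 14.2
eef_pos: [0.6058, 0.3009, 0.1458]
tool_rot: [0.726, 0.688, 0.0, 0.0]
ft_force: [-0.3, -2.2, 2.9]
grip_width: 0.0007
grasp_force: 1.4
```

```bash
python3 look.py
```

```text
t 14.20 z 0.1458 F [-0.27 -2.16  2.91] sink mm 6.9 px [-0.04  1.83]
```

Request:
send_rows --translation '[[0,0,0],[0,0,0],[0,0,0],[0,0,0],[0,0,0],[0,0,0]]' --delta_rot '[[0,0,0],[0,0,0],[0,0,0],[0,0,0],[0,0,0],[0,0,0]]'

```text
time: 15.0
eef_pos: [0.6058, 0.3011, 0.1457]
tool_rot: [0.726, 0.688, 0.0, -0.0]
ft_force: [0.6, -2.3, 2.0]
grip_width: 0.0002
grasp_force: 1.4
```

```bash
python3 look.py
```

```text
t 15.00 z 0.1457 F [ 0.58 -2.28  2.04] sink mm 16.6 px [0.01 4.43]
```

Request:
send_rows --translation '[[0,0,0.06],[0,0,0.1],[0,0,0.14],[0,0,0.16],[0,0,0.16],[0,0,0.16],[0,0,0.16]]' --delta_rot '[[0,0,0],[0,0,0],[0,0,0],[0,0,0],[0,0,0],[0,0,0],[0,0,0]]'

```text
time: 15.92
eef_pos: [0.605, 0.3007, 0.303]
tool_rot: [0.726, 0.688, -0.002, -0.001]
ft_force: [0.4, -0.6, 0.6]
grip_width: 0.0005
grasp_force: 0.0
```

```bash
python3 look.py;python3 look.py
```

```text
t 15.93 z 0.3030 F [ 0.44 -0.55  0.61] sink mm 19.8 px [0.04 5.27]
t 15.97 z 0.3035 F [ 0.35 -0.81 -0.09] sink mm 19.7 px [0.03 5.24]
```

The platform now hangs at 88 mm with the lever released. Next: over the tray's empty strip.

Request:
send_rows --translation '[[-0.02,-0.05,0],[-0.04,-0.1,0],[-0.06,-0.15,0],[-0.08,-0.2,0],[-0.1,-0.25,0],[-0.11,-0.3,-0.02],[-0.1225,-0.335,-0.06],[-0.1225,-0.345,-0.1],[-0.1225,-0.345,-0.14],[-0.1225,-0.345,-0.14],[-0.1225,-0.345,-0.14]]' --delta_rot '[[0,0,0],[0,0,0],[0,0,0],[0,0,0],[0,0,0],[0,0,0],[0,0,0],[0,0,0],[0,0,0],[0,0,0],[0,0,0]]'

```text
time: 17.4
eef_pos: [0.4841, -0.044, 0.1671]
tool_rot: [0.726, 0.688, 0.0, 0.001]
ft_force: [0.3, -0.8, 0.4]
grip_width: 0.0005
grasp_force: 0.0
```

```bash
python3 - <<'E'
from h import *
import cv2
p=env.sense()['eef_pos'];print(p)
a=env.snapshot('scene')[:,:,::-1].copy();b=env.snapshot('top')[:,:,::-1].copy()
cv2.imwrite('pics/s2.png',a);cv2.imwrite('pics/t2.png',b)
o=np.vstack([cv2.resize(a[170:270,150:350],(600,300)),cv2.resize(b[150:250,200:400],(600,300))])
cv2.imwrite('pics/over.png',o);print(proj('scene',p),proj('top',p))
E
```

```text
[ 0.48406573 -0.04404078  0.16710864]
[263.92662614 206.45797998] [290.46101812 205.57950747]
```

View pics/over.png

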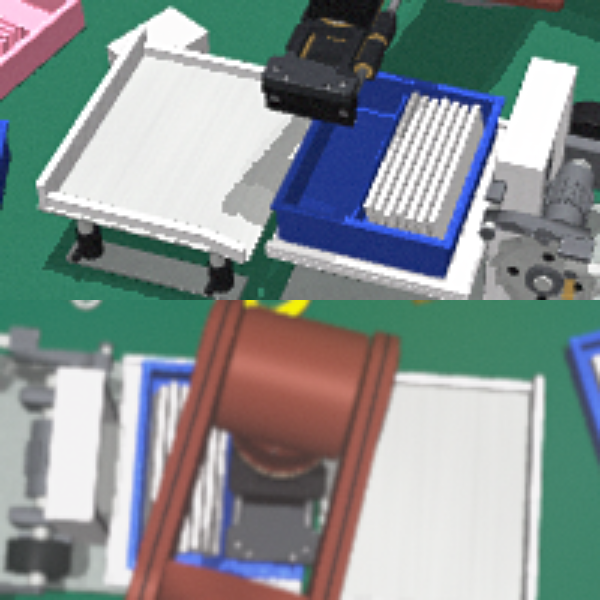

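The crop shows the TCP at about (342,108). Lowered, it lands near (340,170), mid-strip between the wall (≈300) and the cells (≈373). Descending.

Request:
send_rows --translation '[[0,0,-0.02],[0,0,-0.04],[0,0,-0.052],[0,0,-0.06],[0,0,-0.06]]' --delta_rot '[[0,0,0],[0,0,0],[0,0,0],[0,0,0],[0,0,0]]'

```text
time: 18.12
eef_pos: [0.4833, -0.044, 0.1058]
tool_rot: [0.726, 0.688, -0.0, -0.0]
ft_force: [-0.2, -0.2, -0.8]
grip_width: 0.0005
grasp_force: 0.0
```

Request:
send_rows --translation '[[0,-0.004,0],[0,-0.008,0],[-0.001,-0.012,0],[-0.001,-0.016,0],[-0.001,-0.02,0],[-0.001,-0.025,0],[-0.002,-0.03,0],[-0.002,-0.035,0],[-0.002,-0.04,0],[-0.003,-0.045,0],[-0.003,-0.05,0],[-0.003,-0.055,0],[-0.003,-0.06,0],[-0.004,-0.065,0],[-0.004,-0.07,0],[-0.004,-0.075,0],[-0.004,-0.08,0],[-0.005,-0.085,0],[-0.005,-0.09,0]]' --delta_rot '[[0,0,0],[0,0,0],[0,0,0],[0,0,0],[0,0,0],[0,0,0],[0,0,0],[0,0,0],[0,0,0],[0,0,0],[0,0,0],[0,0,0],[0,0,0],[0,0,0],[0,0,0],[0,0,0],[0,0,0],[0,0,0],[0,0,0]]'

```text
time: 20.5
eef_pos: [0.4781, -0.1338, 0.1056]
tool_rot: [0.726, 0.688, 0.0, -0.001]
ft_force: [-0.0, 4.0, -0.2]
grip_width: 0.0006
grasp_force: 2.2
```

```bash
python3 - <<'E'
from h import *
import cv2
a=env.snapshot('scene')[:,:,::-1]
cv2.imwrite('pics/push1.png',cv2.resize(a[170:290,150:350],(600,360)))
E
```

```text
(no output)
```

View pics/push1.png

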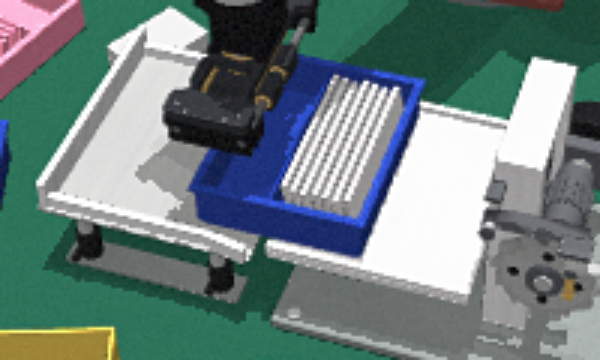

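The tray slides straight, with its front on the deck and about 4 N of push. Continuing.

Request:
send_rows --translation '[[0,-0.005,0],[-0.001,-0.01,0],[-0.001,-0.015,0],[-0.001,-0.02,0],[-0.001,-0.025,0],[-0.002,-0.03,-0.001],[-0.002,-0.035,-0.001],[-0.002,-0.04,-0.001],[-0.002,-0.045,-0.001],[-0.003,-0.05,-0.002],[-0.003,-0.055,-0.002],[-0.003,-0.06,-0.003],[-0.003,-0.065,-0.003],[-0.004,-0.07,-0.004],[-0.004,-0.075,-0.004]]' --delta_rot '[[0,0,0],[0,0,0],[0,0,0],[0,0,0],[0,0,0],[0,0,0],[0,0,0],[0,0,0],[0,0,0],[0,0,0],[0,0,0],[0,0,0],[0,0,0],[0,0,0],[0,0,0]]'

```text
time: 22.42
eef_pos: [0.4754, -0.2089, 0.1031]
tool_rot: [0.726, 0.688, 0.001, 0.001]
ft_force: [0.3, 6.9, 6.4]
grip_width: 0.0002
grasp_force: 4.0
```

```bash
python3 - <<'E'
from h import *
import cv2
a=env.snapshot('scene')[:,:,::-1];s=env.sense();print(s['eef_pos'],s['ft_force'])
cv2.imwrite('pics/push2.png',cv2.resize(a[170:290,150:350],(800,480)))
E
```

```text
[ 0.47538529 -0.20986288  0.10312113] [-0.01487646  2.212906    1.11998014]
```

View pics/push2.png

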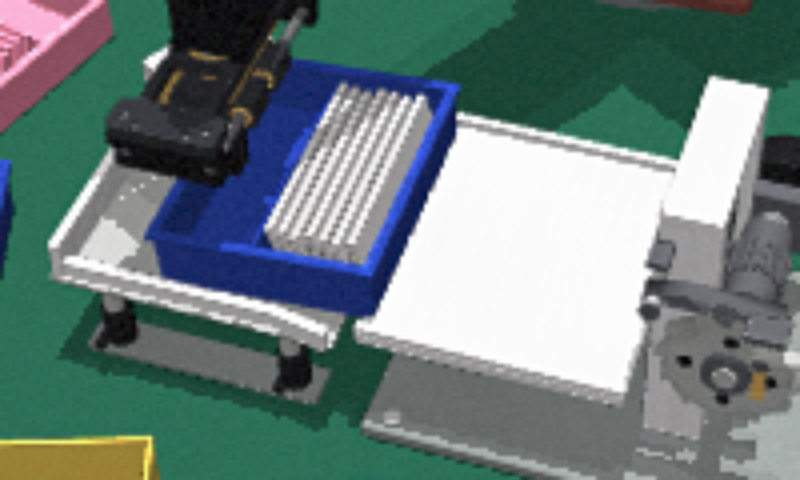

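The tray is in the guides, straight, with its rear still coming over the gap. Continuing.

Request:
send_rows --translation '[[0,-0.004,0],[0,-0.008,0],[-0.001,-0.012,0],[-0.001,-0.016,0],[-0.001,-0.02,0],[-0.001,-0.024,0],[-0.002,-0.028,0],[-0.002,-0.032,0],[-0.002,-0.036,0],[-0.002,-0.04,0],[-0.002,-0.044,0],[-0.003,-0.047,0],[-0.003,-0.05,0],[-0.003,-0.05,0]]' --delta_rot '[[0,0,0],[0,0,0],[0,0,0],[0,0,0],[0,0,0],[0,0,0],[0,0,0],[0,0,0],[0,0,0],[0,0,0],[0,0,0],[0,0,0],[0,0,0],[0,0,0]]'

```text
time: 24.22
eef_pos: [0.4714, -0.259, 0.1019]
tool_rot: [0.726, 0.688, 0.0, -0.0]
ft_force: [0.8, 5.9, 3.0]
grip_width: 0.0002
grasp_force: 2.7
```

Request:
send_rows --translation '[[0,-0.001,0],[0,-0.002,0],[0,-0.003,0],[0,-0.004,0],[0,-0.005,0],[0,-0.006,0],[0,-0.006,0]]' --delta_rot '[[0,0,0],[0,0,0],[0,0,0],[0,0,0],[0,0,0],[0,0,0],[0,0,0]]'

```text
time: 25.1
eef_pos: [0.4713, -0.2646, 0.1018]
tool_rot: [0.726, 0.688, 0.0, -0.0]
ft_force: [0.5, 6.8, 5.8]
grip_width: 0.0002
grasp_force: 3.4
```

Request:
send_rows --translation '[[0,-0.001,0],[0,-0.002,0],[0,-0.003,0],[0,-0.003,0]]' --delta_rot '[[0,0,0],[0,0,0],[0,0,0],[0,0,0]]'

```text
time: 25.6
eef_pos: [0.4713, -0.2676, 0.1019]
tool_rot: [0.726, 0.688, 0.0, -0.0]
ft_force: [-0.5, 6.1, 4.1]
grip_width: 0.0002
grasp_force: 3.4
```

Request:
send_rows --translation '[[0,-0.001,0],[0,-0.002,0],[0,-0.003,0],[0,-0.003,0]]' --delta_rot '[[0,0,0],[0,0,0],[0,0,0],[0,0,0]]'

```text
time: 26.1
eef_pos: [0.4713, -0.269, 0.1018]
tool_rot: [0.726, 0.688, 0.001, -0.002]
ft_force: [-0.2, 13.2, 7.8]
grip_width: 0.0002
grasp_force: 6.3
```

The force ramps at y = −0.269, as predicted for the stop. Back off and lift out.

Request:
send_rows --translation '[[0,-0.0005,0],[0,-0.0005,0],[0,0.002,0],[0,0.006,0],[0.001,0.015,0],[0.001,0.015,0.02],[0.001,0.015,0.06],[0.001,0.015,0.12],[0,0.0,0.18],[-0.04,-0.04,0.22],[-0.06,-0.09,0.24],[-0.07,-0.14,0.24],[-0.07,-0.19,0.24],[-0.07,-0.22,0.24],[-0.07,-0.22,0.24],[-0.07,-0.22,0.24]]' --delta_rot '[[0,0,0],[0,0,0],[0,0,0],[0,0,0],[0,0,0],[0,0,0],[0,0,0],[0,0,0],[0,0,0],[0,0,0],[0,0,0],[0,0,0],[0,0,0],[0,0,0],[0,0,0],[0,0,0]]'

```text
time: 28.1
eef_pos: [0.4013, -0.4904, 0.3413]
tool_rot: [0.726, 0.688, 0.0, -0.0]
ft_force: [-0.2, -0.4, -0.5]
grip_width: 0.0007
grasp_force: 0.0
```

```bash
python3 - <<'E'
from h import *
import cv2
a=env.snapshot('scene')[:,:,::-1];b=env.snapshot('top')[:,:,::-1];s=env.sense();print(s['time'],s['eef_pos'],s['ft_force'])
cv2.imwrite('pics/fin.png',np.vstack([cv2.resize(a[165:265,150:350],(600,300),interpolation=2),cv2.resize(b[155:255,200:400],(600,300),interpolation=2)]))
E
```

```text
28.2 [ 0.4016451  -0.49000421  0.34197151] [0.47986609 0.26596944 0.04727375]
```

View pics/fin.png

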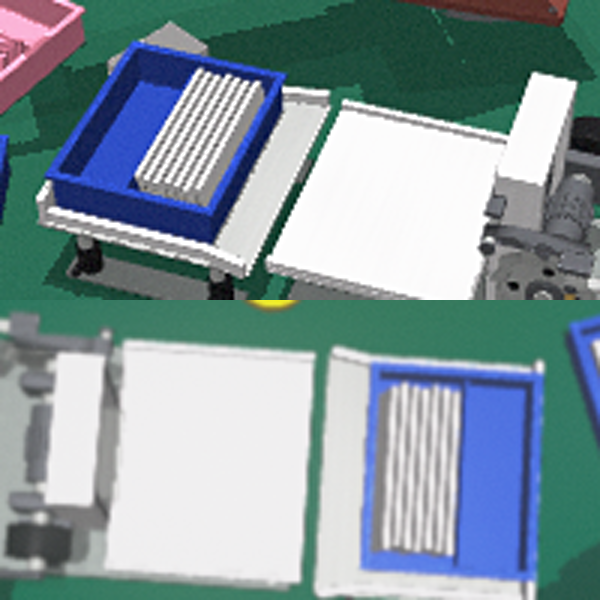

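The tray sits home against the stop: its rim overlaps the stop at crop (540,470) and is centred on it at row 479. The platform hangs level beside it. Handing in.

```bash
python3 -c "
from cell import env
print(env.hand_in())"
```

```text
the job is handed in; nothing more can be done
None
```

The job is handed in at about 28 s. The hand-in call returned no verdict, but by my last images and force readings the platform hangs at the 88 mm notch (deck about 80 mm), the tray is home against the end stop, and I kept the arm clear of the bottle, tape roll and spanner, though I did not check that they stayed put.

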